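# Sort the market stall's loose stock into carton, crate and dish

### The job

Put the five loose pieces of stock on the counter away where each kind belongs: the two tall single candles (not the boxed ones) in the low cardboard carton, one in each bay; the two brown sugar cones in the low wooden crate, one in each bay; and the single squat candle in the middle of the round white dish. Leave everything standing upright, flat on the floor of its place, and do not knock over or push aside the amber spice jar that stands among them.

Things in the scene. Friction and masses are not known exactly. Their poses are not given: they have to be found in the camera images.
- tall_candle_a: tall pillar candle of ivory wax, upright cylinder 46 mm across and 100 mm tall (a thin dark wick on top, look only), about 150 g; origin at the centre of its underside, z up along it. Belongs in the cardboard carton. The other tall candle is its twin.
- tall_candle_b: tall pillar candle of ivory wax, upright cylinder 46 mm across and 100 mm tall (a thin dark wick on top, look only), about 150 g; origin at the centre of its underside, z up along it. Belongs in the cardboard carton. The other tall candle is its twin.
- squat_candle: squat candle of the same ivory wax, upright cylinder 54 mm across and 50 mm tall (wick on top, look only), about 105 g; origin at the centre of its underside, z up. Belongs in the round dish.
- cone_a: cone of brown cane sugar, a truncated cone standing on its wide end: 56 mm across at the foot, 34 mm across at the flat top, 75 mm tall, about 160 g; origin at the centre of its underside, z up. Belongs in the wooden crate. The other cone is its twin.
- cone_b: cone of brown cane sugar, a truncated cone standing on its wide end: 56 mm across at the foot, 34 mm across at the flat top, 75 mm tall, about 160 g; origin at the centre of its underside, z up. Belongs in the wooden crate. The other cone is its twin.
- carton: shallow cardboard carton, fixed to the counter, open on top: 80 mm (its x) by 156 mm (its y) outside, 30 mm high, walls and floor 4 mm; four flaps slope from the rim out to the counter, 20 mm beyond the walls. A divider 26 mm high makes two bays side by side along y, each 72 mm square, centres 38 mm either side of the origin along y. Origin: centre of the underside, inner floor 4 mm above it, z up. Turned up to 0.3 rad.
- crate: shallow crate of brown boards, fixed to the counter, open on top: 92 mm (its x) by 178 mm (its y) outside, 30 mm high, walls and floor 6 mm; dark corner posts, dark gaps between floor slats. A divider 26 mm high makes two bays side by side along y, each 80 mm square, centres 43 mm either side of the origin along y. Origin: centre of the underside, inner floor 6 mm above it, z up. Turned up to 0.3 rad.
- dish: round white enamel dish fixed to the counter, 104 mm across the rim, 18 mm high, wall 3 mm, flat inner floor about 78 mm across and 4 mm above its underside; origin at the centre of the underside, z up.
- spice_jar: closed amber glass jar with a yellow cap, 52 mm across and 75 mm tall, about 200 g, standing among the stock; not to be moved. Origin at the centre of its underside, z up.
There are look-alikes about, which are no part of the job. What is shaped like the tall_candle_b but turquoise is not meant.

How it is judged (in metres and radians):
At the end, for the whole second after the job is handed in: Tall candles in the carton's bays, cones in the crate's bays (within 20 mm of the line through both bay centres), squat candle within 18 mm of the dish's centre; all on the floor of their place (at most 6 mm above it), upright within 0.12 rad, at rest, released (x of tall_candle_a in the frame of carton between -0.02 and 0.02 m and y of tall_candle_a in the frame of carton between -0.058 and 0.058 m and z of each of tall_candle_a, tall_candle_b in the frame of carton below 0.01 m and angle between each of tall_candle_a, tall_candle_b, cone_a, cone_b, squat_candle's own z axis and vertical below 0.12 rad and linear speed of each of tall_candle_a, tall_candle_b, cone_a, cone_b, squat_candle below 0.02 m/s and angular speed of each of tall_candle_a, tall_candle_b, cone_a, cone_b, squat_candle below 0.2 rad/s and x of tall_candle_b in the frame of carton between -0.02 and 0.02 m and y of tall_candle_b in the frame of carton between -0.058 and 0.058 m and x of cone_a in the frame of crate between -0.02 and 0.02 m and y of cone_a in the frame of crate between -0.062 and 0.062 m and z of each of cone_a, cone_b in the frame of crate below 0.012 m and x of cone_b in the frame of crate between -0.02 and 0.02 m and y of cone_b in the frame of crate between -0.062 and 0.062 m and horizontal distance between squat_candle and dish below 0.018 m and z of squat_candle in the frame of dish below 0.01 m); the robot touches nothing.
It fails at once if the spice jar is knocked over or pushed more than 25 mm (angle between spice_jar's own z axis and vertical above 0.3 rad or distance of spice_jar from where it was at the start of the episode above 0.025 m).
It also fails if it takes over 112 s, if anything falls off the work surface, if the arm or the gripper's body presses on something with over 40 N, if the wrist force passes 120 N, or if a joint passes its speed limit or range.

### The arm

A 6-joint arm with a two-finger parallel gripper is mounted at the origin on the work surface. World frame = base frame: x ahead of the robot, y to its left, z up, the work surface at z = 0. Lengths are in mm, angles in rad, forces in N, time in s.
With the tool pointing down it reaches from about 400 to 925 mm from the base axis. Payload 12.5 kg.
Tool frame: the origin (TCP) lies at the centre of the arm's flange, where the gripper is bolted on; the fingertips stand 190 mm ahead of it and the grasp point (between the pads) lies 171 mm ahead of it; z points along the fingers, y is the line along which they close (so a half turn about z gives the same grasp; the last joint's range is limited). The gripper opens to 95 mm and grips with 3 to 60 N. Pads are 20 mm wide; open, the fingers measure 119 mm over their backs; the gripper's body (75 mm by 180 mm) begins 59 mm behind the grasp point.
Start: joints at [1.213, 0.491, 1.559, -0, 1.092, -0.106], TCP at [155.693, 605.297, 404.761] pointing down, gripper open.
Joint ranges: [-3.1, 3.1], [-0.84, 2.19], [0.05, 2.79], [-1.13, 4.28], [0.06, 2.93], [-2.69, 2.69]. Speed limits (rad/s): [2.22, 2.22, 2.79, 3.14, 3.14, 3.14].

### API

Orientations are given as [roll, pitch, yaw] about the fixed x, y, z axes, in that order (R = Rz(yaw) Ry(pitch) Rx(roll)).
In Python, from cell import env, read_camera, search_frame, cut_out gives the robot as it stands. The module is installed in compiled form; this text tells all that it offers.
- The arm moves only by the tool move_arm, never from a script. Its argument "commands" is a list of rows, each a list of 3 entries, a list of its own where there are three numbers: the shift along the world's x, y, z normalised to -1 to 1, where 1 is 0.03 m, then the turn about the world's z normalised to -1 to 1, where 1 is 0.08 rad, then the opening, from -1 (shut) to 1 (fully open), so that 0 is half open. A call has 1 to 20 rows; each row shifts and turns the commanded pose from where the row before left it; what a row does not reach is not made up. A row lasts 1/12 s, in which the tool goes at most 41.7 mm and 7.16 degrees, less where a joint would pass 70% of its speed; a pose out of reach is approached as far as the arm can. A call with a number of a shift or a turn outside -1 to 1 is refused whole. A call with a gripper value outside its range is refused whole. The fingers move at their own pace and stop on an object; the grip force is fixed at half the most. Time passes only in rows, so rows that do not move let the fingers close. It gives the time, the measured TCP pose, the force, the opening and the grip force at its end, in the units of the state.
- env.state(): the state, without advancing time (a new reading comes with each control period).
- read_camera(name): name is "side" or "top"; returns a dict with "image" (400x640x3 uint8, red, green, blue), "fx", "fy", "cx", "cy" (pixels), "rvec" (rotation vector, rad) and "tvec" (3), from world to camera coordinates, as OpenCV has them. Camera axes: x right, y down, z forward; pixel columns grow to the right and rows downward; lengths in mm; the calibration is good to about 2 mm. A picture is of the moment at which its call begins. There is no depth.
- env.job_done(): hands the job in; it is judged then, once.
Trained networks look in a picture, given as the dict that the camera call returned (one of the last four; its "shot" number tells which), for a name from the list of things; names that differ only in an ending like _2 or _b are one class to them, and where a whole thing is asked for, a point or a joint stands for the part that bears it (a point fixed in the world has none). Each returns a list of dicts, best first, with "confidence" (0 to 1); they miss things now and then, are a little off and sometimes report something else, mostly with a low value. They report only what shows in the picture. A call takes as long as a camera call. They do not tell look-alikes from the thing itself.
- search_frame(thing, picture): "at" ([column, row] in pixels, amid what is visible of it).
- cut_out(thing, picture): "region" (400x640 bool, what is visible of it) and "at" ([column, row] in pixels, amid what is visible of it).
The state is a dict: "t": time; "joints": joint angles; "qvel": joint speeds; "tau": joint torques, N m; "eef_pos": TCP position; "tcp_rot": TCP orientation; "ft_force": force on the tool from outside, world axes, zero at the start; "moment": the same for the moment, N m; "opening": opening from 0.0 (shut) to 1.0 (fully open); "grip_force": force on a finger pad.
Only numpy, scipy, OpenCV 4.12 (cv2) and the standard library are available. Lean on these libraries where they do the work, as an engineer would, in place of code of your own. Each camera call takes 0.05 s, during which the arm holds its last target. There are 200 camera calls.

## Working session

There is one attempt and no reset: what is moved stays moved. The work goes in short steps, Python scripts to look and compute and a tool call to move; the robot and the scene stay as the last step left them, time stands still between calls to the robot, and variables do not carry over. Pictures are saved under pics/ and viewed, at most 14 in all, crops included, and the job is handed in when it is done.

Besides the shell and the picture viewer there is one more tool, called after "Emit:" by a JSON object that holds its "api" and its "payload". move_arm: Moves the arm, as the interface text tells. Its arguments: {"type":"object","properties":{"commands":{"type":"array","items":{"type":"array"}}},"required":["commands"]}

```bash
mkdir -p pics
cat > h.py <<'E'
import numpy as np, cv2
from cell import env, read_camera, search_frame, cut_out
def ray(p,uv):
    R=cv2.Rodrigues(np.array(p["rvec"],float))[0]; t=np.array(p["tvec"],float).ravel()
    d=R.T@np.array([(uv[0]-p["cx"])/p["fx"],(uv[1]-p["cy"])/p["fy"],1.0]); return -R.T@t,d
def at_z(p,uv,z):
    c,d=ray(p,uv); return c+d*(z-c[2])/d[2]
def proj(p,X):
    K=np.array([[p["fx"],0,p["cx"]],[0,p["fy"],p["cy"]],[0,0,1.]])
    return cv2.projectPoints(np.array(X,float).reshape(-1,1,3),np.array(p["rvec"],float),np.array(p["tvec"],float),K,None)[0].reshape(-1,2)
def save(p,n): cv2.imwrite("pics/"+n,cv2.cvtColor(p["image"],cv2.COLOR_RGB2BGR))
E
python3 - <<'E'
from h import *
for n in("top","side"):
    p=read_camera(n); save(p,n+"0.png"); print(n,ray(p,(320,200)),p["fx"])
    for k in("tall_candle_a","squat_candle","cone_a","carton","crate","dish","spice_jar"):
        for r in search_frame(k,p): print(k,np.round(r["at"]),round(r["confidence"],2),np.round(at_z(p,r["at"],30)))
print(env.state())
E
```

```text
top (array([422.92862098, -19.92870028, 835.75308339]), array([ 0.087294  ,  0.02994171, -0.9959934 ])) 383.18586982851616
tall_candle_a [181. 229.] 0.98 [439. 299.  30.]
tall_candle_a [229. 282.] 0.96 [326. 198.  30.]
tall_candle_a [353. 214.] 0.91 [462. -64.  30.]
tall_candle_a [271. 268.] 0.66 [352. 109.  30.]
tall_candle_a [458. 262.] 0.62 [ 359. -281.   30.]
tall_candle_a [234. 229.] 0.6 [436. 185.  30.]
squat_candle [353. 215.] 0.66 [460. -65.  30.]
squat_candle [178. 270.] 0.56 [353. 305.  30.]
cone_a [458. 264.] 0.85 [ 354. -279.   30.]
cone_a [410. 237.] 0.81 [ 412. -183.   30.]
carton [464. 181.] 0.6 [ 528. -300.   30.]
crate [172. 178.] 0.65 [548. 318.  30.]
dish [322. 128.] 0.74 [649.  -3.  30.]
spice_jar [287. 224.] 0.77 [444.  75.  30.]
side (array([ 237.35792802, -599.41639158,  581.45759604]), array([ 0.30963866,  0.7037944 , -0.63943076])) 426.9831099809635
tall_candle_a [250. 127.] 0.96 [453. 340.  30.]
tall_candle_a [260. 155.] 0.88 [439. 209.  30.]
tall_candle_a [312. 218.] 0.74 [468. -36.  30.]
tall_candle_a [213. 163.] 0.7 [333. 216.  30.]
tall_candle_a [238. 18
[... 375 characters left out ...]
ce_jar [284. 187.] 0.9 [450.  75.  30.]
{'t': 0.8, 'joints': array([ 1.21340612e+00,  4.90925536e-01,  1.55890920e+00, -5.75589134e-06,
        1.09167982e+00, -1.05613384e-01]), 'qvel': array([-0.00140924, -0.00117586, -0.00062544, -0.0001896 ,  0.00139781,
       -0.00048154]), 'tau': array([-1.49264779e-03, -6.12407398e+01, -2.58430088e+01,  6.91413553e-02,
        4.43656789e-02, -2.47271481e-05]), 'eef_pos': array([155.69111828, 605.3017682 , 404.74189854]), 'tcp_rot': array([3.14151553e+00, 1.33127842e-05, 2.88981848e+00]), 'ft_force': array([0.08611287, 0.24028033, 0.13429069]), 'moment': array([ 0.00015798, -0.00869342, -0.04345311]), 'grip_force': 0.0, 'opening': 0.9983895581622244}
```

View pics/top0.png

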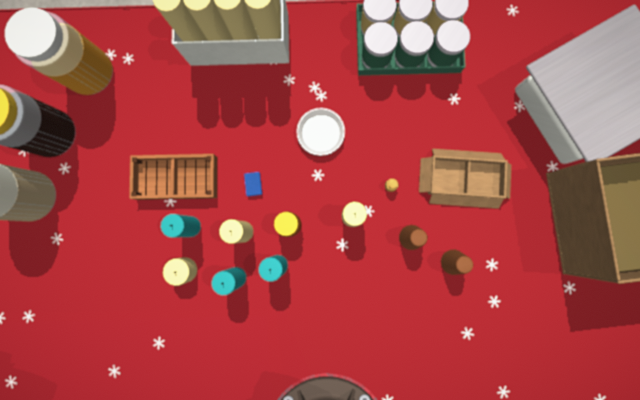

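View pics/side0.png

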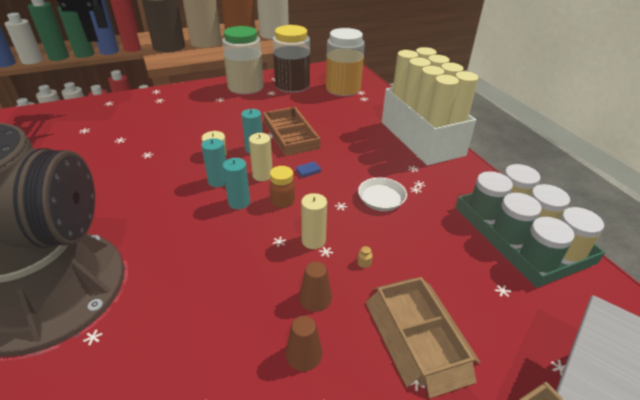

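The top view shows ivory candles at (234,231) and (354,214), which are tall, and at (179,271), which looks squat. The turquoise look-alikes are at (179,226), (228,281) and (272,268), and the jar is at (286,224). The cones are at (412,237) and (458,262), the crate at (172,178), the carton at (464,180) and the dish at (321,132). Next I'll fit the silhouettes and make a close crop.

```bash
cat > fit.py <<'E'
from h import *
from scipy.optimize import minimize
a=np.linspace(0,2*np.pi,40,endpoint=False)
def ring(r,z): return np.c_[r*np.cos(a),r*np.sin(a),0*a+z]
def box(x,y,z): return np.array([[sx*x/2,sy*y/2,z] for sx in(-1,1) for sy in(-1,1)])
M={"tall":np.r_[ring(23,0),ring(23,100)],"squat":np.r_[ring(27,0),ring(27,50)],"cone":np.r_[ring(28,0),ring(17,75)],
 "jar":np.r_[ring(26,0),ring(26,75)],"dish":np.r_[ring(40,0),ring(52,18)],
 "carton":np.r_[box(120,196,0),box(80,156,30)],"crate":np.r_[box(92,178,0),box(92,178,30)]}
S=4
def fit(model,p,region,x0,yaw=0.,free=False):
    reg=cv2.resize(region.astype(np.float32),None,fx=S,fy=S,interpolation=cv2.INTER_LINEAR)>.5
    def cost(v):
        th=v[2]*.01 if free else 0; c,s=np.cos(th),np.sin(th)
        P=M[model]@np.array([[c,s,0],[-s,c,0],[0,0,1]])+[v[0],v[1],0]
        h=cv2.convexHull(((proj(p,P)+.5)*S-.5).astype(np.float32)).astype(np.int32)
        m=np.zeros(reg.shape,np.uint8); cv2.fillConvexPoly(m,h,1); m=m>0
        return 1-(m&reg).sum()/(m|reg).sum()
    best=None
    for y in ([-20,0,20] if free else [0]):
        v0=list(x0[:2])+([y] if free else [])
        sim=np.array([v0]+[np.add(v0,15*e) for e in np.eye(len(v0))])
        r=minimize(cost,v0,method="Nelder-Mead",options=dict(initial_simplex=sim,xatol=.2,fatol=1e-4))
        if best is None or r.fun<best.fun: best=r
    return best.x,1-best.fun
def report(cams=("top","side"),things=None):
    for n in cams:
        p=read_camera(n)
        for k,m in (things or {"tall_candle_a":"tall","squat_candle":"squat","cone_a":"cone","carton":"carton","crate":"crate","dish":"dish","spice_jar":"jar"}).items():
            for r in cut_out(k,p):
                if r["confidence"]<.3: continue
                col=p["image"][r["region"]].mean(0)
                v,i=fit(m,p,r["region"],at_z(p,r["at"],M[m][:,2].max()/2),free=m in("carton","crate"))
                print(n,k,np.round(r["at"]),round(r["confidence"],2),col.astype(int),np.round(v,1),"iou",round(i,2))
    return p
E
python3 - <<'E'
from fit import *
report()
p=read_camera("side"); a1=cv2.resize(p["image"][90:290,180:360],None,fx=3,fy=3,interpolation=2)
q=read_camera("top"); 
cv2.imwrite("pics/c.png",np.vstack([a1[:,:,::-1]]))
cv2.imwrite("pics/d.png",cv2.resize(q["image"][190:310,150:480],None,fx=2.4,fy=2.4,interpolation=2)[:,:,::-1])
E
```

```text
top tall_candle_a [275. 271.] 0.88 [ 60 175 173] [357.4  98.7] iou 0.91
top tall_candle_a [230. 281.] 0.77 [ 53 155 154] [333.9 188. ] iou 0.92
top tall_candle_a [352. 218.] 0.76 [242 240 185] [458.6 -63.7] iou 0.89
top tall_candle_a [234. 230.] 0.63 [214 208 155] [430.8 172.4] iou 0.84
top tall_candle_a [181. 229.] 0.62 [ 50 147 146] [445.4 288. ] iou 0.91
top squat_candle [179. 271.] 0.81 [215 208 152] [351.9 300.5] iou 0.94
top cone_a [454. 265.] 0.77 [120  71  45] [ 356.9 -279. ] iou 0.94
top cone_a [414. 237.] 0.73 [125  74  47] [ 411.7 -190.4] iou 0.95
top cone_a [179. 271.] 0.55 [216 208 152] [351.2 303.7] iou 0.86
top carton [465. 178.] 0.84 [165 127  88] [ 538.5 -313.5   -7.1] iou 0.9
top dish [319. 129.] 0.84 [236 235 232] [645.7   1.1] iou 0.95
top spice_jar [287. 224.] 0.67 [225 206  74] [443.8  69.9] iou 0.89
side tall_candle_a [314. 219.] 0.92 [171 155 110] [460.7 -65.7] iou 0.93
side tall_candle_a [261. 154.] 0.83 [164 151 107] [431.6 171.1] iou 0.94
side tall_candle_a [236. 181.] 0.77 [ 69 113 109] [358.   96.7] iou 0.95
side tall_candle_a [214. 162.] 0.74 [ 69 115 110] [334.1 188.9] iou 0.85
side tall_candle_a [251. 127.] 0.65 [ 75 116 110] [443.8 285.2] iou 0.63
side squat_candle [215. 133.] 0.46 [202 188 135] [354.6 309.4] iou 0.29
side cone_a [313. 288.] 0.93 [107  67  47] [ 413.1 -191. ] iou 0.88
side cone_a [302. 344.] 0.62 [108  67  47] [ 358.3 -278.2] iou 0.9
side carton [422. 336.] 0.97 [138 110  80] [ 539.4 -311.4  -10.1] iou 0.92
side crate [290. 131.] 0.73 [121  82  58] [551.1 315.1  -2. ] iou 0.95
side crate [421. 337.] 0.44 [138 110  79] [ 531.  -320.3   -3.5] iou 0.88
side dish [384. 194.] 0.77 [206 202 194] [643.1  -2.9] iou 0.95
side spice_jar [283. 185.] 0.89 [148 111  57] [445.4  69.5] iou 0.88
```

View pics/c.png

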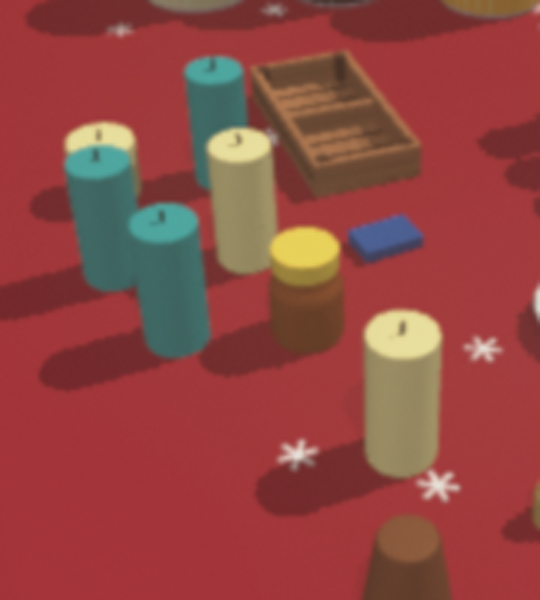

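The crop confirms it: the ivory candles (in the crop at (240,200) and (400,390)) are tall. The third ivory one at (100,150) is hidden behind a turquoise candle, and the turquoise ones are not meant. I'll take the squat candle at (352,301) first, with the jaws closing along about 39° so the gripper body clears its neighbours.

Emit:
{"api": "move_arm", "payload": {"commands": [[[0.545,-0.845,0],-0.667,1],[[0.545,-0.845,0],-0.667,1],[[0.545,-0.845,0],-0.667,1],[[0.545,-0.845,0],-0.667,1],[[0.545,-0.845,0],-0.667,1],[[0.545,-0.845,0],-0.667,1],[[0.545,-0.845,0],-0.667,1],[[0.545,-0.845,0],-0.667,1],[[0.545,-0.845,0],-0.667,1],[[0.545,-0.845,0],-0.667,1],[[0.545,-0.845,0],-0.667,1],[[0.545,-0.845,0],-0.667,1],[[0,0,0],0,1],[[0,0,0],0,1],[[0,0,0],0,1],[[0,0,0],0,1]]}}

```text
t: 3.03
eef_pos: [351.5, 301.7, 404.8]
tcp_rot: [3.141, -0.0, 2.251]
ft_force: [-0.1, 0.3, -0.5]
opening: 0.999
grip_force: 0.0
```

Emit:
{"api": "move_arm", "payload": {"commands": [[[0,0,-0.75],0,1],[[0,0,-0.75],0,1],[[0,0,-0.75],0,1],[[0,0,-0.75],0,1],[[0,0,-0.75],0,1],[[0,0,-0.75],0,1],[[0,0,-0.75],0,1],[[0,0,-0.75],0,1],[[0,0,-0.3],0,1],[[0,0,-0.3],0,1],[[0,0,0],0,1],[[0,0,0],0,1],[[0,0,0],0,-1],[[0,0,0],0,-1],[[0,0,0],0,-1],[[0,0,0],0,-1],[[0,0,0],0,-1],[[0,0,0],0,-1],[[0,0,0],0,-1],[[0,0,0],0,-1]]}}

```text
t: 4.7
eef_pos: [351.9, 301.1, 206.8]
tcp_rot: [3.141, 0.0, 2.249]
ft_force: [-0.6, -0.6, 3.0]
opening: 0.562
grip_force: 30.0
```

Emit:
{"api": "move_arm", "payload": {"commands": [[[0,0,0.4],0,-1],[[0,0,0.7],0,-1],[[0,0,0.7],0,-1],[[0,0,0.7],0,-1],[[0,0,0.7],0,-1],[[0,0,0.7],0,-1],[[0,0,0.7],0,-1],[[0,0,0.7],0,-1],[[0,0,0.7],0,-1],[[0,0,0],0,-1]]}}

```text
t: 5.53
eef_pos: [352.0, 301.2, 389.9]
tcp_rot: [3.136, 0.001, 2.25]
ft_force: [0.8, 0.5, -0.5]
opening: 0.558
grip_force: 30.0
```

Emit:
{"api": "move_arm", "payload": {"commands": [[[0.61,-0.63,0],0,-1],[[0.61,-0.63,0],0,-1],[[0.61,-0.63,0],0,-1],[[0.61,-0.63,0],0,-1],[[0.61,-0.63,0],0,-1],[[0.61,-0.63,0],0,-1],[[0.61,-0.63,0],0,-1],[[0.61,-0.63,0],0,-1],[[0.61,-0.63,0],0,-1],[[0.61,-0.63,0],0,-1],[[0.61,-0.63,0],0,-1],[[0.61,-0.63,0],0,-1],[[0.61,-0.63,0],0,-1],[[0.61,-0.63,0],0,-1],[[0.61,-0.63,0],0,-1],[[0.61,-0.63,0],0,-1],[[0,0,0],0,-1],[[0,0,0],0,-1],[[0,0,0],0,-1]]}}

```text
t: 7.12
eef_pos: [644.3, -1.0, 385.6]
tcp_rot: [-3.14, -0.001, 2.249]
ft_force: [0.7, 0.2, -0.3]
opening: 0.56
grip_force: 30.0
```

Emit:
{"api": "move_arm", "payload": {"commands": [[[0,0,-0.7],0,-1],[[0,0,-0.7],0,-1],[[0,0,-0.7],0,-1],[[0,0,-0.7],0,-1],[[0,0,-0.7],0,-1],[[0,0,-0.7],0,-1],[[0,0,-0.7],0,-1],[[0,0,-0.4],0,-1],[[0,0,-0.2],0,-1],[[0,0,-0.15],0,-1],[[0,0,-0.1],0,-1],[[0,0,-0.05],0,-1],[[0,0,0],0,-1],[[0,0,0],0,-1]]}}

```text
t: 8.28
eef_pos: [644.8, -1.3, 213.4]
tcp_rot: [3.141, 0.001, 2.249]
ft_force: [-0.2, 1.4, -0.8]
opening: 0.558
grip_force: 30.0
```

Emit:
{"api": "move_arm", "payload": {"commands": [[[0,0,-0.07],0,-1],[[0,0,0],0,-1],[[0,0,0],0,-1],[[0,0,0],0,0.3],[[0,0,0],0,0.5],[[0,0,0],0,0.7],[[0,0,0],0,1],[[0,0,0],0,1],[[0,0,0],0,1],[[0,0,0.3],0,1],[[0,0,0.6],0,1],[[0,0,0.7],0,1],[[0,0,0.7],0,1],[[0,0,0.7],0,1],[[0,0,0.7],0,1],[[0,0,0.7],0,1],[[0,0,0.7],0,1],[[0,0,0.7],0,1],[[0,0,0],0,1]]}}

```text
t: 9.87
eef_pos: [644.8, -1.2, 389.7]
tcp_rot: [3.137, 0.005, 2.25]
ft_force: [-0.9, 0.4, -0.5]
opening: 1.001
grip_force: 0.0
```

Emit:
{"api": "move_arm", "payload": {"commands": [[[-0.77,-0.267,0],0,1],[[-0.77,-0.267,0],0,1],[[-0.77,-0.267,0],0,1],[[-0.77,-0.267,0],0,1],[[-0.77,-0.267,0],0,1],[[-0.77,-0.267,0],0,1],[[-0.77,-0.267,0],0,1],[[-0.77,-0.267,0],0,1],[[0,0,0],0,1],[[0,0,0],0,1],[[0,0,0],0,1],[[0,0,-0.7],0,1],[[0,0,-0.7],0,1],[[0,0,-0.7],0,1],[[0,0,-0.7],0,1],[[0,0,-0.7],0,1],[[0,0,-0.7],0,1],[[0,0,-0.5],0,1],[[0,0,-0.25],0,1],[[0,0,0],0,1]]}}

```text
t: 11.53
eef_pos: [460.4, -65.2, 234.7]
tcp_rot: [-3.14, -0.002, 2.25]
ft_force: [0.6, 0.1, 0.7]
opening: 0.998
grip_force: 0.0
```

Emit:
{"api": "move_arm", "payload": {"commands": [[[0,0,0],0,1],[[0,0,0],0,-1],[[0,0,0],0,-1],[[0,0,0],0,-1],[[0,0,0],0,-1],[[0,0,0],0,-1],[[0,0,0],0,-1],[[0,0,0],0,-1],[[0,0,0],0,-1],[[0,0,0],0,-1]]}}

```text
t: 12.37
eef_pos: [459.9, -65.4, 236.2]
tcp_rot: [3.141, 0.0, 2.249]
ft_force: [-0.5, -0.1, 2.5]
opening: 0.481
grip_force: 30.0
```

Run:
```python
from fit import *
report(things={"crate":"crate","carton":"carton","dish":"dish","squat_candle":"squat"})
```

```text
top crate [173. 175.] 0.91 [173 111  72] [ 5.525e+02  3.196e+02 -1.000e-01] iou 0.98
top carton [466. 178.] 0.76 [178 138  96] [ 537.3 -313.5   -7.9] iou 0.91
top carton [321. 127.] 0.55 [236 233 190] [705.1  37.2 -81.9] iou 0.13
top squat_candle [318. 128.] 0.68 [237 234 190] [645.1  -1.5] iou 0.91
top squat_candle [314. 139.] 0.5 [226 223 218] [633.3  25.4] iou 0.27
side crate [278. 124.] 0.79 [135  95  67] [539.1 358.  -32.2] iou 0.44
side carton [422. 334.] 0.68 [152 120  87] [ 539.3 -311.5   -8.9] iou 0.92
side dish [374. 203.] 0.77 [193 186 176] [642.4  -4.3] iou 0.5
side dish [422. 335.] 0.7 [152 121  88] [ 528.9 -363.6] iou 0.47
side squat_candle [384. 186.] 0.62 [195 183 133] [647.3   0.7] iou 0.94
```

Emit:
{"api": "move_arm", "payload": {"commands": [[[0,0,0.3],0,-1],[[0,0,0.7],0,-1],[[0,0,0.7],0,-1],[[0,0,0.7],0,-1],[[0,0,0.7],0,-1],[[0,0,0.7],0,-1],[[0,0,0.7],0,-1],[[0.18,-0.68,0],0,-1],[[0.18,-0.68,0],0,-1],[[0.18,-0.68,0],0,-1],[[0.18,-0.68,0],0,-1],[[0.18,-0.68,0],0,-1],[[0.18,-0.68,0],0,-1],[[0.18,-0.68,0],0,-1],[[0.18,-0.68,0],0,-1],[[0.18,-0.68,0],0,-1],[[0.18,-0.68,0],0,-1],[[0.18,-0.68,0],0,-1],[[0.18,-0.68,0],0,-1],[[0.18,-0.68,0],0,-1]]}}

```text
t: 14.53
eef_pos: [530.0, -331.5, 371.5]
tcp_rot: [-3.142, -0.001, 2.249]
ft_force: [0.9, 0.3, -0.7]
opening: 0.48
grip_force: 30.0
```

Emit:
{"api": "move_arm", "payload": {"commands": [[[0.16,-0.66,0],0,-1],[[0,0,0],0,-1],[[0,0,0],0,-1],[[0,0,0],0,-1],[[0,0,-0.6],0,-1],[[0,0,-0.7],0,-1],[[0,0,-0.7],0,-1],[[0,0,-0.7],0,-1],[[0,0,-0.7],0,-1],[[0,0,-0.4],0,-1],[[0,0,-0.2],0,-1],[[0,0,-0.15],0,-1],[[0,0,-0.1],0,-1],[[0,0,-0.05],0,-1],[[0,0,0],0,-1],[[0,0,0],0,-1]]}}

```text
t: 15.87
eef_pos: [535.0, -350.4, 242.8]
tcp_rot: [3.141, 0.001, 2.249]
ft_force: [-0.2, -0.4, -1.1]
opening: 0.477
grip_force: 30.0
```

Emit:
{"api": "move_arm", "payload": {"commands": [[[0,0,-0.06],0,-1],[[0,0,0],0,-1],[[0,0,0],0,-1],[[0,0,0],0,0.2],[[0,0,0],0,0.4],[[0,0,0],0,0.7],[[0,0,0],0,1],[[0,0,0],0,1],[[0,0,0],0,1],[[0,0,0.3],0,1],[[0,0,0.6],0,1],[[0,0,0.7],0,1],[[0,0,0.7],0,1],[[0,0,0.7],0,1],[[0,0,0.7],0,1],[[0,0,0.7],0,1],[[0,0,0],0,1]]}}

```text
t: 17.28
eef_pos: [535.1, -350.4, 377.4]
tcp_rot: [3.14, 0.006, 2.25]
ft_force: [-0.1, -1.0, 0.9]
opening: 1.004
grip_force: 0.0
```

Emit:
{"api": "move_arm", "payload": {"commands": [[[-0.193,0.967,0],0,1],[[-0.193,0.967,0],0,1],[[-0.193,0.967,0],0,1],[[-0.193,0.967,0],0,1],[[-0.193,0.967,0],0,1],[[-0.193,0.967,0],0,1],[[-0.193,0.967,0],0,1],[[-0.193,0.967,0],0,1],[[-0.193,0.967,0],0,1],[[-0.193,0.967,0],0,1],[[-0.193,0.967,0],0,1],[[-0.193,0.967,0],0,1],[[-0.193,0.967,0],0,1],[[-0.193,0.967,0],0,1],[[-0.193,0.967,0],0,1],[[-0.193,0.967,0],0,1],[[-0.193,0.967,0],0,1],[[-0.193,0.967,0],0,1],[[0,0,0],0,1],[[0,0,0],0,1]]}}

```text
t: 18.95
eef_pos: [430.2, 172.8, 372.4]
tcp_rot: [3.141, 0.0, 2.252]
ft_force: [0.0, -0.0, 0.4]
opening: 1.001
grip_force: 0.0
```

Run:
```python
from fit import *
print(env.state()["eef_pos"])
p=report(things={"tall_candle_a":"tall","spice_jar":"jar"}); save(p,"s1.png")
```

```text
[430.19811534 172.76383957 372.44938827]
top tall_candle_a [494. 174.] 0.97 [201 193 145] [ 535.4 -350.9] iou 0.94
top tall_candle_a [274. 270.] 0.96 [ 67 185 184] [358.   98.2] iou 0.93
top tall_candle_a [239. 228.] 0.82 [211 201 153] [433.2 170.4] iou 0.71
top tall_candle_a [242. 284.] 0.67 [ 51 116 116] [327.  170.9] iou 0.26
top spice_jar [289. 223.] 0.65 [232 215  82] [444.7  68.8] iou 0.88
side tall_candle_a [261. 157.] 0.97 [167 154 108] [431.1 169.8] iou 0.92
side tall_candle_a [253. 125.] 0.9 [ 68 111 106] [447.8 294.5] iou 0.56
side tall_candle_a [236. 182.] 0.68 [ 69 116 111] [357.6  95.9] iou 0.95
side tall_candle_a [293. 130.] 0.67 [124  83  59] [529.7 248.6] iou 0.47
side tall_candle_a [213. 163.] 0.57 [ 65 107 103] [334.2 189.4] iou 0.82
side spice_jar [284. 187.] 0.57 [150 112  57] [445.2  70.6] iou 0.89
```

View pics/s1.png

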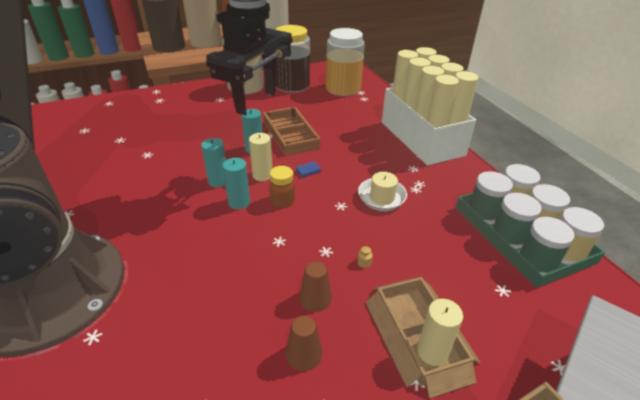

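The squat candle stands in the dish at (384,190), and the first tall candle stands in the carton's far bay at (440,330). Nothing else has moved.

Emit:
{"api": "move_arm", "payload": {"commands": [[[0.03,-0.05,-0.5],0,1],[[0,0,-0.7],0,1],[[0,0,-0.7],0,1],[[0,0,-0.7],0,1],[[0,0,-0.7],0,1],[[0,0,-0.7],0,1],[[0,0,-0.4],0,1],[[0,0,-0.15],0,1],[[0,0,0],0,1],[[0,0,0],0,1],[[0,0,0],0,-1],[[0,0,0],0,-1],[[0,0,0],0,-1],[[0,0,0],0,-1],[[0,0,0],0,-1],[[0,0,0],0,-1],[[0,0,0],0,-1],[[0,0,0],0,-1],[[0,0,0],0,-1]]}}

```text
t: 20.83
eef_pos: [431.7, 170.3, 235.9]
tcp_rot: [3.141, 0.0, 2.25]
ft_force: [0.7, -0.2, 2.1]
opening: 0.478
grip_force: 30.0
```

Emit:
{"api": "move_arm", "payload": {"commands": [[[0,0,0.3],0,-1],[[0,0,0.7],0,-1],[[0,0,0.7],0,-1],[[0,0,0.7],0,-1],[[0,0,0.7],0,-1],[[0,0,0.7],0,-1],[[0,0,0.7],0,-1],[[0,0,0.5],0,-1],[[0,0,0],0,-1],[[0,0,0],0,-1]]}}

```text
t: 21.67
eef_pos: [431.2, 170.2, 386.3]
tcp_rot: [3.14, 0.001, 2.249]
ft_force: [-0.2, 0.8, -2.1]
opening: 0.48
grip_force: 30.0
```

Emit:
{"api": "move_arm", "payload": {"commands": [[[0.204,-0.824,0],0,-1],[[0.204,-0.824,0],0,-1],[[0.204,-0.824,0],0,-1],[[0.204,-0.824,0],0,-1],[[0.204,-0.824,0],0,-1],[[0.204,-0.824,0],0,-1],[[0.204,-0.824,0],0,-1],[[0.204,-0.824,0],0,-1],[[0.204,-0.824,0],0,-1],[[0.204,-0.824,0],0,-1],[[0.204,-0.824,0],0,-1],[[0.204,-0.824,0],0,-1],[[0.204,-0.824,0],0,-1],[[0.204,-0.824,0],0,-1],[[0.204,-0.824,0],0,-1],[[0.204,-0.824,0],0,-1],[[0.204,-0.824,0],0,-1],[[0.204,-0.824,0],0,-1],[[0,0,0],0,-1],[[0,0,0],0,-1]]}}

```text
t: 23.33
eef_pos: [541.6, -275.5, 383.8]
tcp_rot: [-3.141, -0.003, 2.248]
ft_force: [-0.5, 1.0, -2.0]
opening: 0.476
grip_force: 30.0
```

Emit:
{"api": "move_arm", "payload": {"commands": [[[0,0,0],0,-1],[[0,0,-0.6],0,-1],[[0,0,-0.7],0,-1],[[0,0,-0.7],0,-1],[[0,0,-0.7],0,-1],[[0,0,-0.7],0,-1],[[0,0,-0.5],0,-1],[[0,0,-0.4],0,-1],[[0,0,-0.2],0,-1],[[0,0,-0.15],0,-1],[[0,0,-0.1],0,-1],[[0,0,-0.05],0,-1],[[0,0,0],0,-1],[[0,0,0],0,-1],[[0,0,0],0,-1]]}}

```text
t: 24.58
eef_pos: [541.8, -274.7, 242.4]
tcp_rot: [3.141, 0.001, 2.249]
ft_force: [-0.3, 1.7, -1.3]
opening: 0.476
grip_force: 30.0
```

Emit:
{"api": "move_arm", "payload": {"commands": [[[0,0,-0.06],0,-1],[[0,0,0],0,-1],[[0,0,0],0,-1],[[0,0,0],0,0.2],[[0,0,0],0,0.4],[[0,0,0],0,0.7],[[0,0,0],0,1],[[0,0,0],0,1],[[0,0,0],0,1],[[0,0,0.3],0,1],[[0,0,0.6],0,1],[[0,0,0.7],0,1],[[0,0,0.7],0,1],[[0,0,0.7],0,1],[[0,0,0.7],0,1],[[0,0,0.7],0,1],[[0,0,0],0,1]]}}

```text
t: 26.0
eef_pos: [541.9, -274.7, 376.8]
tcp_rot: [3.14, 0.006, 2.25]
ft_force: [-0.2, 0.3, 0.3]
opening: 1.001
grip_force: 0.0
```

Emit:
{"api": "move_arm", "payload": {"commands": [[[-0.767,-0.016,0],0,1],[[-0.767,-0.016,0],0,1],[[-0.767,-0.016,0],0,1],[[-0.767,-0.016,0],0,1],[[-0.767,-0.016,0],0,1],[[-0.767,-0.016,0],0,1],[[-0.767,-0.016,0],0,1],[[-0.767,-0.016,0],0,1],[[0,0,0],0,1],[[0,0,0],0,1],[[0,0,0],0,1],[[0,0,-0.7],0,1],[[0,0,-0.7],0,1],[[0,0,-0.7],0,1],[[0,0,-0.7],0,1],[[0,0,-0.7],0,1],[[0,0,-0.7],0,1],[[0,0,-0.7],0,1],[[0,0,-0.3],0,1],[[0,0,0],0,1]]}}

```text
t: 27.67
eef_pos: [358.2, -278.4, 214.4]
tcp_rot: [-3.141, -0.003, 2.25]
ft_force: [-0.1, 1.3, -0.2]
opening: 1.0
grip_force: 0.0
```

Emit:
{"api": "move_arm", "payload": {"commands": [[[0,0,0],0,1],[[0,0,0],0,-1],[[0,0,0],0,-1],[[0,0,0],0,-1],[[0,0,0],0,-1],[[0,0,0],0,-1],[[0,0,0],0,-1],[[0,0,0],0,-1],[[0,0,0],0,-1],[[0,0,0],0,-1]]}}

```text
t: 28.5
eef_pos: [357.6, -278.5, 216.1]
tcp_rot: [3.142, 0.0, 2.249]
ft_force: [0.3, -0.2, 0.3]
opening: 0.488
grip_force: 29.7
```

Emit:
{"api": "move_arm", "payload": {"commands": [[[0,0,0.2],0,-1],[[0,0,0.3],0,-1],[[0,0,0.5],0,-1],[[0,0,0.5],0,-1],[[0,0,0.5],0,-1],[[0,0,0.5],0,-1],[[0,0,0.5],0,-1],[[0,0,0.5],0,-1],[[0,0,0.5],0,-1],[[0,0,0.5],0,-1],[[0,0,0.5],0,-1],[[0,0,0],0,-1],[[0,0,0],0,-1],[[0,0,0],0,-1]]}}

```text
t: 29.67
eef_pos: [357.4, -278.2, 365.7]
tcp_rot: [3.142, -0.001, 2.249]
ft_force: [-0.4, -0.3, -1.7]
opening: 0.493
grip_force: 29.5
```

Run:
```python
from fit import *
p=read_camera("side"); save(p,"s2.png")
```

```text
(no output)
```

View pics/s2.png

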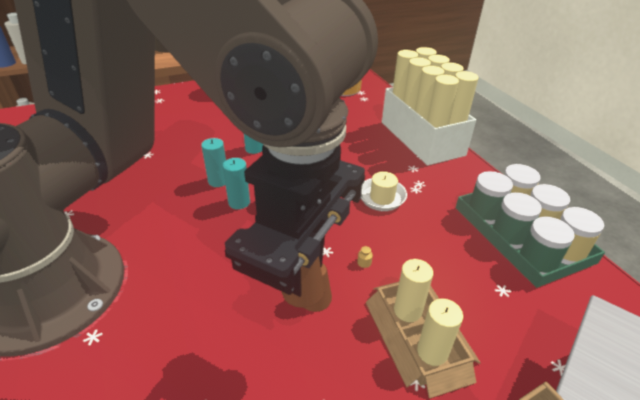

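Run:
```python
from fit import *
print(env.state()["opening"],env.state()["ft_force"])
p=read_camera("side")
print(proj(p,[[357,-278,150],[357,-278,225],[412,-190,0],[412,-190,75]]))
cv2.imwrite("pics/s3.png",cv2.resize(p["image"][200:350,220:400],None,fx=4,fy=4,interpolation=2)[:,:,::-1])
```

```text
0.49024332280288974 [-0.19920316 -0.12605497 -1.76466844]
[[302.12873883 289.12589247]
 [301.55765602 247.58074422]
 [314.74611616 297.25690527]
 [315.22565936 267.19199105]]
```

View pics/s3.png

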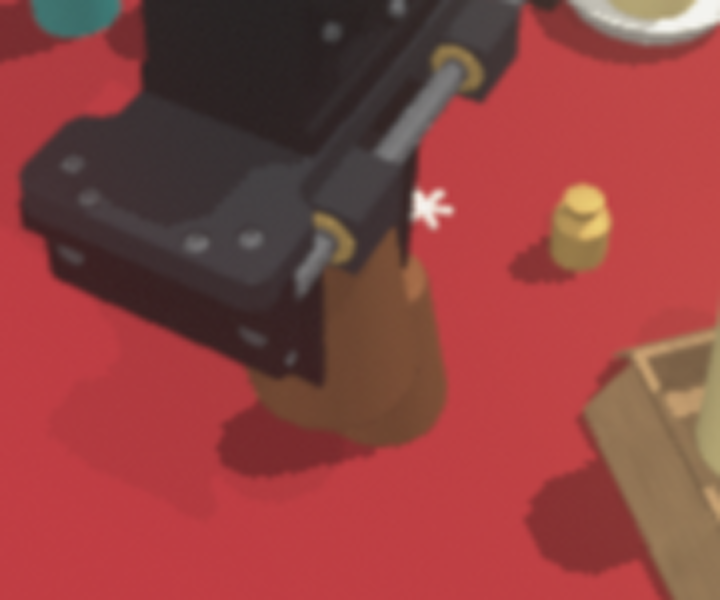

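Emit:
{"api": "move_arm", "payload": {"commands": [[[0.232,0.76,0],0,-1],[[0.232,0.76,0],0,-1],[[0.232,0.76,0],0,-1],[[0.232,0.76,0],0,-1],[[0.232,0.76,0],0,-1],[[0.232,0.76,0],0,-1],[[0.232,0.76,0],0,-1],[[0.232,0.76,0],0,-1],[[0.232,0.76,0],0,-1],[[0.232,0.76,0],0,-1],[[0.232,0.76,0],0,-1],[[0.232,0.76,0],0,-1],[[0.232,0.76,0],0,-1],[[0.232,0.76,0],0,-1]]}}

```text
t: 30.93
eef_pos: [455.3, 41.9, 365.3]
tcp_rot: [-3.141, -0.001, 2.249]
ft_force: [0.1, -0.7, -1.7]
opening: 0.487
grip_force: 29.5
```

Emit:
{"api": "move_arm", "payload": {"commands": [[[0.232,0.76,0],0,-1],[[0.232,0.76,0],0,-1],[[0.232,0.76,0],0,-1],[[0.232,0.76,0],0,-1],[[0.232,0.76,0],0,-1],[[0.232,0.76,0],0,-1],[[0.232,0.76,0],0,-1],[[0.232,0.76,0],0,-1],[[0.232,0.76,0],0,-1],[[0.232,0.76,0],0,-1],[[0.232,0.76,0],0,-1],[[0.232,0.76,0],0,-1],[[0.232,0.76,0],0,-1],[[0.232,0.76,0],0,-1],[[0,0,0],0,-1],[[0,0,0],0,-1],[[0,0,0],0,-1],[[0,0,0],0,-1]]}}

```text
t: 32.43
eef_pos: [552.4, 359.2, 365.6]
tcp_rot: [-3.14, -0.0, 2.249]
ft_force: [-0.7, -0.7, -2.3]
opening: 0.485
grip_force: 29.5
```

Run:
```python
from fit import *
p=read_camera("side")
cv2.imwrite("pics/s4.png",cv2.resize(p["image"][20:170,200:380],None,fx=4,fy=4,interpolation=2)[:,:,::-1])
```

```text
(no output)
```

View pics/s4.png

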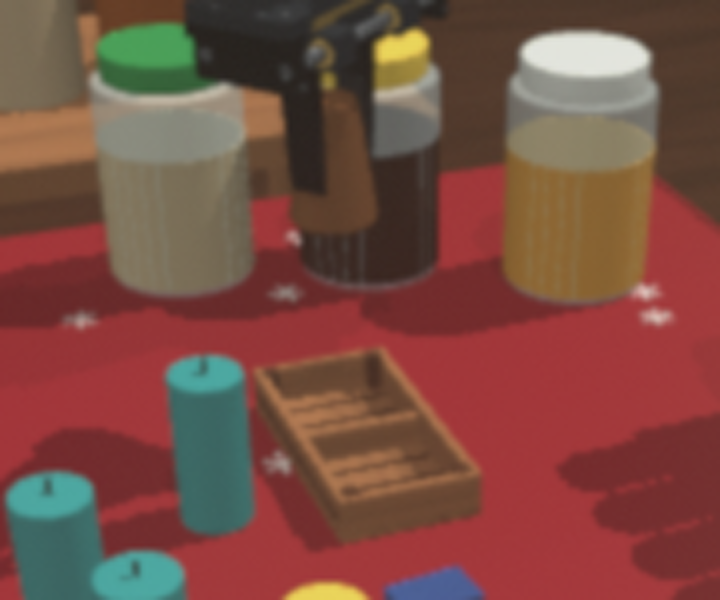

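Emit:
{"api": "move_arm", "payload": {"commands": [[[0,0.03,-0.5],0,-1],[[0,0,-0.6],0,-1],[[0,0,-0.6],0,-1],[[0,0,-0.6],0,-1],[[0,0,-0.6],0,-1],[[0,0,-0.6],0,-1],[[0,0,-0.4],0,-1],[[0,0,-0.3],0,-1],[[0,0,-0.2],0,-1],[[0,0,-0.15],0,-1],[[0,0,-0.1],0,-1],[[0,0,-0.05],0,-1],[[0,0,0],0,-1],[[0,0,0],0,-1],[[0,0,-0.04],0,-1],[[0,0,-0.04],0,-1],[[0,0,0],0,-1],[[0,0,0],0,-1]]}}

```text
t: 33.98
eef_pos: [552.5, 360.8, 222.7]
tcp_rot: [3.141, 0.0, 2.249]
ft_force: [0.8, 0.5, -1.8]
opening: 0.483
grip_force: 29.5
```

Emit:
{"api": "move_arm", "payload": {"commands": [[[0,0,-0.03],0,-1],[[0,0,0],0,-1],[[0,0,0],0,-1],[[0,0,0],0,0.1],[[0,0,0],0,0.3],[[0,0,0],0,0.6],[[0,0,0],0,1],[[0,0,0],0,1],[[0,0,0],0,1],[[0,0,0.3],0,1],[[0,0,0.6],0,1],[[0,0,0.7],0,1],[[0,0,0.7],0,1],[[0,0,0.7],0,1],[[0,0,0.7],0,1],[[0,0,0.7],0,1],[[0,0,0.4],0,1],[[0,0,0],0,1],[[0,0,0],0,1]]}}

```text
t: 35.57
eef_pos: [552.4, 360.7, 365.9]
tcp_rot: [3.141, 0.0, 2.249]
ft_force: [0.2, -0.3, -0.3]
opening: 0.997
grip_force: 0.0
```

Emit:
{"api": "move_arm", "payload": {"commands": [[[-0.233,-0.918,0],0,1],[[-0.233,-0.918,0],0,1],[[-0.233,-0.918,0],0,1],[[-0.233,-0.918,0],0,1],[[-0.233,-0.918,0],0,1],[[-0.233,-0.918,0],0,1],[[-0.233,-0.918,0],0,1],[[-0.233,-0.918,0],0,1],[[-0.233,-0.918,0],0,1],[[-0.233,-0.918,0],0,1],[[-0.233,-0.918,0],0,1],[[-0.233,-0.918,0],0,1],[[-0.233,-0.918,0],0,1],[[-0.233,-0.918,0],0,1],[[-0.233,-0.918,0],0,1],[[-0.233,-0.918,0],0,1],[[-0.233,-0.918,0],0,1],[[-0.233,-0.918,0],0,1],[[-0.233,-0.918,0],0,1],[[-0.233,-0.918,0],0,1]]}}

```text
t: 37.23
eef_pos: [412.0, -191.2, 364.6]
tcp_rot: [-3.141, -0.002, 2.249]
ft_force: [0.7, -0.4, 0.7]
opening: 0.997
grip_force: 0.0
```

Emit:
{"api": "move_arm", "payload": {"commands": [[[0,0,0],0,1],[[0,0,0],0,1],[[0,0,0],0,1]]}}

```text
t: 37.48
eef_pos: [412.6, -189.7, 364.9]
tcp_rot: [-3.141, -0.002, 2.249]
ft_force: [-0.2, 0.5, -0.1]
opening: 1.001
grip_force: 0.0
```

Run:
```python
from fit import *
print(env.state()["eef_pos"])
p=report(things={"cone_a":"cone","tall_candle_a":"tall","crate":"crate"})
```

```text
[ 412.59527673 -189.66506289  364.92901017]
top cone_a [151. 177.] 0.88 [114  70  43] [553.8 365.8] iou 0.88
top cone_a [409. 241.] 0.56 [120  73  47] [ 406.1 -180.8] iou 0.66
top tall_candle_a [500. 173.] 0.82 [230 226 175] [ 535.1 -350.7] iou 0.61
top tall_candle_a [274. 270.] 0.68 [ 63 175 173] [357.6  99.5] iou 0.95
top tall_candle_a [182. 229.] 0.65 [ 56 156 155] [444.1 288. ] iou 0.93
top tall_candle_a [452. 172.] 0.64 [201 193 146] [ 540.3 -271.9] iou 0.83
top crate [312. 139.] 0.67 [224 221 216] [646.6  13.   -7.4] iou 0.28
side cone_a [314. 288.] 0.92 [119  72  51] [ 412.5 -191.6] iou 0.94
side cone_a [280. 104.] 0.52 [119  77  55] [584.5 477.1] iou 0.17
side tall_candle_a [252. 134.] 0.92 [ 72 117 114] [444.  280.2] iou 0.94
side tall_candle_a [412. 292.] 0.78 [186 173 123] [ 542.4 -271.2] iou 0.96
side tall_candle_a [213. 162.] 0.77 [ 69 117 113] [333.4 185.8] iou 0.8
side tall_candle_a [313. 287.] 0.64 [119  73  51] [ 405.5 -207.6] iou 0.69
side tall_candle_a [439. 330.] 0.6 [188 176 127] [ 537.  -348.7] iou 0.96
side tall_candle_a [386. 185.] 0.5 [195 182 133] [641.2  -9.2] iou 0.59
side crate [270. 124.] 0.6 [119  81  60] [541.7 365.5 -26.4] iou 0.17
```

Emit:
{"api": "move_arm", "payload": {"commands": [[[0,-0.04,-0.5],0,1],[[0,0,-0.7],0,1],[[0,0,-0.7],0,1],[[0,0,-0.7],0,1],[[0,0,-0.7],0,1],[[0,0,-0.7],0,1],[[0,0,-0.6],0,1],[[0,0,-0.38],0,1],[[0,0,0],0,1],[[0,0,0],0,1],[[0,0,0],0,-1],[[0,0,0],0,-1],[[0,0,0],0,-1],[[0,0,0],0,-1],[[0,0,0],0,-1],[[0,0,0],0,-1],[[0,0,0],0,-1],[[0,0,0],0,-1],[[0,0,0],0,-1]]}}

```text
t: 39.47
eef_pos: [412.7, -191.2, 216.4]
tcp_rot: [3.142, 0.0, 2.25]
ft_force: [0.2, -0.1, -0.4]
opening: 0.483
grip_force: 29.7
```

Emit:
{"api": "move_arm", "payload": {"commands": [[[0,0,0.2],0,-1],[[0,0,0.3],0,-1],[[0,0,0.5],0,-1],[[0,0,0.5],0,-1],[[0,0,0.5],0,-1],[[0,0,0.5],0,-1],[[0,0,0.5],0,-1],[[0,0,0.5],0,-1],[[0,0,0.5],0,-1],[[0,0,0.5],0,-1],[[0,0,0.5],0,-1],[[0,0,0],0,-1],[[0,0,0],0,-1],[[0,0,0],0,-1]]}}

```text
t: 40.63
eef_pos: [412.4, -191.0, 366.0]
tcp_rot: [-3.142, -0.0, 2.25]
ft_force: [0.9, 0.4, -2.5]
opening: 0.487
grip_force: 29.5
```

Emit:
{"api": "move_arm", "payload": {"commands": [[[0.232,0.776,0],0,-1],[[0.232,0.776,0],0,-1],[[0.232,0.776,0],0,-1],[[0.232,0.776,0],0,-1],[[0.232,0.776,0],0,-1],[[0.232,0.776,0],0,-1],[[0.232,0.776,0],0,-1],[[0.232,0.776,0],0,-1],[[0.232,0.776,0],0,-1],[[0.232,0.776,0],0,-1],[[0.232,0.776,0],0,-1],[[0.232,0.776,0],0,-1],[[0.232,0.776,0],0,-1],[[0.232,0.776,0],0,-1],[[0.232,0.776,0],0,-1],[[0.232,0.776,0],0,-1],[[0.232,0.776,0],0,-1],[[0.232,0.776,0],0,-1],[[0.232,0.776,0],0,-1],[[0.232,0.776,0],0,-1]]}}

```text
t: 42.3
eef_pos: [552.1, 275.6, 364.8]
tcp_rot: [-3.139, -0.001, 2.25]
ft_force: [0.6, -0.3, -0.9]
opening: 0.487
grip_force: 29.6
```

Emit:
{"api": "move_arm", "payload": {"commands": [[[0,0,0],0,-1],[[0,0,0],0,-1],[[0,0,0],0,-1],[[0,0,-0.5],0,-1],[[0,0,-0.6],0,-1],[[0,0,-0.6],0,-1],[[0,0,-0.6],0,-1],[[0,0,-0.6],0,-1],[[0,0,-0.6],0,-1],[[0,0,-0.4],0,-1],[[0,0,-0.3],0,-1],[[0,0,-0.2],0,-1],[[0,0,-0.15],0,-1],[[0,0,-0.1],0,-1],[[0,0,-0.05],0,-1],[[0,0,0],0,-1],[[0,0,0],0,-1]]}}

```text
t: 43.72
eef_pos: [552.0, 274.5, 225.8]
tcp_rot: [3.141, 0.0, 2.25]
ft_force: [-0.2, -0.2, -1.8]
opening: 0.487
grip_force: 29.6
```

Emit:
{"api": "move_arm", "payload": {"commands": [[[0,0,-0.06],0,-1],[[0,0,-0.05],0,-1],[[0,0,0],0,-1],[[0,0,0],0,-1],[[0,0,0],0,0.1],[[0,0,0],0,0.3],[[0,0,0],0,0.6],[[0,0,0],0,1],[[0,0,0],0,1],[[0,0,0],0,1],[[0,0,0.3],0,1],[[0,0,0.6],0,1],[[0,0,0.7],0,1],[[0,0,0.7],0,1],[[0,0,0.7],0,1],[[0,0,0.7],0,1],[[0,0,0.7],0,1],[[0,0,0.7],0,1],[[0,0,0.5],0,1],[[0,0,0],0,1]]}}

```text
t: 45.38
eef_pos: [551.9, 274.4, 394.0]
tcp_rot: [3.136, 0.002, 2.25]
ft_force: [-0.5, 0.7, 0.6]
opening: 0.998
grip_force: 0.0
```

Emit:
{"api": "move_arm", "payload": {"commands": [[[0,-0.7,0],0,1],[[0,-0.7,0],0,1],[[0,-0.7,0],0,1],[[0,-0.7,0],0,1],[[0,-0.7,0],0,1],[[0,-0.7,0],0,1],[[0,0,0],0,1],[[0,0,0],0,1],[[0,0,0],0,1],[[0,0,0],0,1]]}}

```text
t: 46.22
eef_pos: [551.9, 149.1, 389.9]
tcp_rot: [-3.142, -0.0, 2.25]
ft_force: [0.0, 0.3, -0.1]
opening: 1.0
grip_force: 0.0
```

Run:
```python
from fit import *
M["cone"]=np.r_[ring(28,6),ring(17,81)]; M["tall"]=M["tall"]+[0,0,4]; M["squat"]=M["squat"]+[0,0,4]
p=report(things={"cone_a":"cone","tall_candle_a":"tall","crate":"crate","squat_candle":"squat","spice_jar":"jar"})
save(p,"s5.png"); save(read_camera("top"),"t5.png")
```

```text
top tall_candle_a [229. 281.] 0.8 [ 58 167 166] [334.3 188.1] iou 0.91
top tall_candle_a [490. 179.] 0.79 [204 196 152] [ 533.6 -345.8] iou 0.87
top tall_candle_a [455. 173.] 0.76 [211 205 160] [ 539.6 -271.4] iou 0.94
top tall_candle_a [274. 270.] 0.64 [ 51 147 146] [358.  99.] iou 0.86
top crate [289. 223.] 0.7 [232 218  84] [462.7  61.9  -3.9] iou 0.14
top squat_candle [321. 129.] 0.62 [239 236 195] [644.9  -1.6] iou 0.9
top spice_jar [289. 224.] 0.85 [231 213  83] [443.9  70. ] iou 0.91
side cone_a [292. 127.] 0.93 [100  65  46] [555.8 288.4] iou 0.83
side cone_a [282. 107.] 0.69 [99 64 46] [554.8 371. ] iou 0.66
side tall_candle_a [250. 132.] 0.89 [ 65 112 107] [443.7 276.9] iou 0.86
side tall_candle_a [411. 292.] 0.88 [175 163 115] [ 540.6 -272.4] iou 0.92
side tall_candle_a [237. 182.] 0.88 [ 64 104 100] [356.7  90.9] iou 0.9
side tall_candle_a [438. 328.] 0.77 [177 167 118] [ 535.4 -350. ] iou 0.92
side tall_candle_a [216. 161.] 0.62 [ 67 111 107] [332.5 178.9] iou 0.84
side crate [289. 141.] 0.96 [112  75  54] [551.5 315.1  -1.7] iou 0.52
side squat_candle [385. 186.] 0.76 [186 173 124] [646.6  -3.1] iou 0.89
side spice_jar [285. 186.] 0.61 [148 109  55] [444.   67.4] iou 0.87
```

View pics/s5.png

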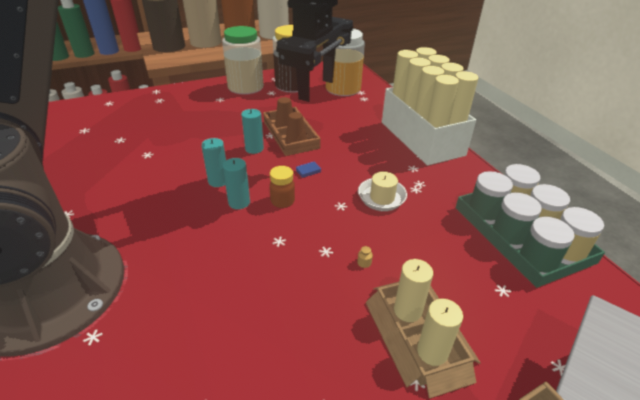

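View pics/t5.png

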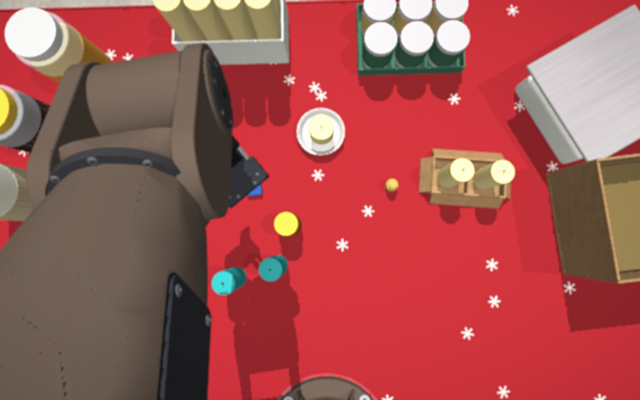

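The candles stand in the carton bays at (414,290) and (440,332), and the squat candle is in the dish. Both cones are in the crate at about (285,110) and (295,127), and the jar hasn't moved. I'll check the cones in one close crop.

Run:
```python
from fit import *
p=read_camera("side")
cv2.imwrite("pics/s6.png",cv2.resize(p["image"][85:165,240:340],None,fx=6,fy=6,interpolation=2)[:,:,::-1])
```

```text
(no output)
```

View pics/s6.png

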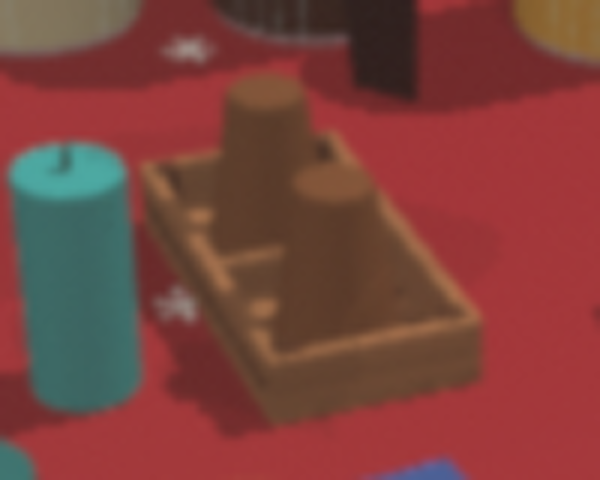

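Both cones stand upright, one in each crate bay (crop (265,150) and (335,250)). I'm handing the job in.

```bash
python3 -c "
from cell import env
print(env.job_done())"
```

```text
the job is handed in; nothing more can be done
None
```

I handed the job in: two tall candles in the carton, two cones in the crate and the squat candle in the dish, all upright in the last pictures with the spice jar unmoved; no verdict came back.

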